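# Check the goldsmith's torch is cold, then set its burner cap

### The job

Pick up the pocket infrared thermometer and, to check that the bench torch is cold, point its lens straight at the torch's burner tip from about 10 cm away and hold it steady there for a good second; then lay it flat on the bench again without dropping it. Next screw the torch's knurled burner cap all the way down (clockwise seen from above) until it bottoms out, back it off a quarter turn, and finish there with the gripper still holding the cap. Leave everything else on the bench where it is.

Things in the scene. Friction and masses are not known exactly. Their poses are not given: they have to be found in the camera images.
- torch: Brass bench torch standing upright, fixed: a dark steel foot 110 mm across and 14 mm high, a brass column with a 30 mm valve block and a small black knob reaching 50 mm out along its own +x (38 mm up), a 40 mm wide shoulder whose top is 70 mm above the bench, and on it the knurled cap. Origin: on the bench at the column's axis, z up.
- cap (a joint): Turn of the knurled brass cap, rad: 0 = bottomed out on the shoulder (hard stop), growing as it is unscrewed (anticlockwise from above), at most 4.0; starts 1.6 to 3.0 unscrewed. A quarter turn back from the stop is 1.57. Right-hand thread: sinks 10 mm per clockwise turn (1.6 mm per rad), cannot come off. Stiff (about 0.06 N m), stays where left.
- cap_grip (a point): Centre of the cap's knurled part, on its vertical axis (83 mm above the bench when bottomed out, rises with the cap). The knurled part is 42 mm across and 26 mm high, free all round; on it stands a burner snout 19 mm across, 20 mm high. A small raised bar on the cap's top face lies along this point's x axis and turns with the cap.
- burner_tip (a point): Point to aim at: on the axis of the cap's snout, 10 mm below the snout's open top (106 mm above the bench when the cap is bottomed out; rises with it).
- thermometer: Loose pocket infrared thermometer, a grey plastic bar 150 mm long (along its x), 32 mm wide (y) and 30 mm high (z), 0.1 to 0.18 kg, lying flat. Origin: centre of its underside; +x points to the lens end, a round black nose; on its top are a small round black button near the lens and a rectangular black display towards the other end. Its weight is centred.
- lens (a point): Centre of the thermometer's lens, on its front end, 75 mm along +x from the origin and 15 mm up. Axes as the thermometer's: it looks along +x.
- brick: Bystander, fixed: terracotta soldering slab 140 x 200 x 25 mm. Origin: centre of its underside.
- tweezers: Bystander: steel tweezers 156 mm long, 22 mm wide, 7 mm high, lying on the slab. Origin: centre of the underside.
- beaker: Bystander: plain steel beaker 80 mm across, 105 mm high. Origin: centre of its underside.
- bowl: Bystander: steel bowl 140 mm across, 50 mm high. Origin: centre of its underside.
- dish: Bystander: flat steel dish 90 mm across, 12 mm high. Origin: centre of its underside.
- flux_jar: Bystander: small white ceramic jar with a black lid, 40 mm across, 45 mm high. Origin: centre of its underside.
- spool: Bystander: spool of copper wire with black flanges, 56 mm across, 26 mm high. Origin: centre of its underside.
- mallet: Bystander: wooden mallet lying along its x, 220 mm long, head 85 mm wide and 40 mm high. Origin: under the middle of its length.
Mind the look-alikes: they are no part of the job. What is shaped like the torch but purple is not meant.

How it is judged (in metres and radians):
On the way, in this order (a step that is already met when the one before it is completed fails the run):
1. thermometer held up, lens 5 to 20 cm from the burner tip and pointing within 22 mm of it, steady for 0.8 s (x of burner_tip in the frame of lens between 0.05 and 0.2 m and y of burner_tip in the frame of lens between -0.022 and 0.022 m and z of burner_tip in the frame of lens between -0.022 and 0.022 m and height (world z) of thermometer above 0.04 m and linear speed of thermometer below 0.03 m/s and contact force between the fingers and thermometer above 1 N), for 0.8 s.
2. thermometer laid flat on the bench and let go (height (world z) of thermometer below 0.012 m and angle between thermometer's own z axis and vertical below 0.12 rad and contact force between the fingers and thermometer below 0.1 N and linear speed of thermometer below 0.03 m/s), for 0.2 s.
3. cap screwed down until it bottoms out (value of joint cap below 0.08 rad), for 0.1 s.
At the end, for the whole second after the job is handed in: the cap stands a quarter turn (90 degrees, give or take 17) above its stop and is still, the fingers grip it with over 3 N, their TCP within 35 mm of the middle of the knurled part; the thermometer lies flat on the bench, let go and at rest (all of step 2 and value of joint cap between 1.2708 and 1.8708 rad and velocity of joint cap between -0.1 and 0.1 rad/s and contact force between the fingers and cap above 3 N and distance between the grasp point and cap_grip below 0.035 m); the arm keeps its last pose, push and grip.
It fails at once if the thermometer is dropped (falls free faster than 0.7 m/s) (contact force between the fingers and thermometer below 0.1 N and linear speed of thermometer above 0.7 m/s).
It fails at once if a bystander is moved by more than 30 mm (distance of any of tweezers, beaker, bowl, dish, flux_jar, spool, mallet from where it was at the start of the episode above 0.03 m).
It fails at once if the beaker or the jar is tipped (angle between any of beaker, flux_jar's own z axis and vertical above 0.5 rad).
It also fails if it takes over 66 s, if anything falls off the work surface, if the arm or the gripper's body presses on something with over 40 N, if the wrist force passes 120 N, or if a joint passes its speed limit or range.

### The arm

A 7-joint arm with a two-finger parallel gripper is mounted at the origin on the work surface. World frame = base frame: x ahead of the robot, y to its left, z up, the work surface at z = 0. Lengths are in mm, angles in rad, forces in N, time in s.
With the tool pointing down it reaches from about 350 to 900 mm from the base axis. Payload 8.1 kg.
Tool frame: the origin (TCP) lies between the finger pads, 19 mm behind the fingertips; this is the grasp point; z points along the fingers, y is the line along which they close (so a half turn about z gives the same grasp; the last joint's range is limited). The gripper opens to 92 mm and grips with 3 to 60 N. Pads are 19 mm wide; open, the fingers measure 130 mm over their backs; the gripper's body (75 mm by 190 mm) begins 47 mm behind the grasp point.
Start: joints at [1.079, 0.434, 0.025, 1.573, -0.012, 1.134, -0.075], TCP at [236.902, -578.375, 245.542] pointing down, gripper open.
Joint ranges: [-2.62, 2.62], [-0.44, 2.09], [-1.27, 1.32], [0.08, 2.57], [-1.32, 4.46], [0.12, 2], [-2.74, 2.74]. Speed limits (rad/s): [2.22, 2.22, 3.01, 3.01, 3.14, 3.14, 3.14].

### API

Orientations are given as a unit quaternion [w, x, y, z].
In Python, from workcell import * gives the robot as it stands. The module is installed in compiled form; this text tells all that it offers.
- The arm moves only by the shell command python3 -m jog 'ROWS' [FORCE]. ROWS is text: rows parted by semicolons, each of 7 numbers parted by spaces: the finger opening in m, from 0 to 0.0918, then the shift along the tool's x, y, z in m, then the turn, a rotation vector about the tool's x, y, z in degrees. In form: fingers dx dy dz wx wy wz; .... A call has 1 to 5 rows; each row is the pose to reach, as a shift and turn from the pose commanded when the call began, along the tool's axes at that moment; what a row does not reach only later rows make up. A row lasts 1/10 s, in which the tool goes at most 50 mm and 8.59 degrees, less where a joint would pass 70% of its speed; a pose out of reach is approached as far as the arm can. A call with a gripper value outside its range is refused whole. The fingers move at their own pace and stop on an object; FORCE is the grip in N (left out, the last holds). Time passes only in rows, so rows that repeat a pose let the fingers close. It gives the time, the measured TCP pose, the force, the opening and the grip force at its end, in the units of the state.
- observe(): the state, without advancing time (a new reading comes with each control period).
- grab_frame(name): name is "scene" or "top" or "wrist"; returns a dict with "frame" (384x512x3 uint8, blue, green, red), "fovy" (degrees; the focal length in pixels is half the picture's height over the tangent of half this angle, whatever the lens; pixels are square), "cx", "cy" (the principal point, pixels), "R" (3x3) and "t" (3): a world point X has camera coordinates R X + t; the wrist camera has in their place "tool_from_camera" (4x4, takes a point from camera to tool coordinates, whose origin is the TCP and whose axes are the flange's). Camera axes: x right, y down, z forward; pixel columns grow to the right and rows downward; lengths in mm; the calibration is good to about 2 mm. The wrist camera is an equidistant fisheye: a pixel r from the principal point sees the ray r / f radians off the axis. A picture is of the moment at which its call begins: read the wrist's pose just before it. There is no depth.
- finish_job(): hands the job in; it is judged then, once.
The state is a dict: "clock": time; "q": joint angles; "qvel": joint speeds; "joint_efforts": joint torques, N m; "eef_pos": TCP position; "ee_rot": TCP orientation; "contact_force": force on the tool from outside, world axes, zero at the start; "wrist_torque": the same for the moment, N m; "opening": opening from 0.0 (shut) to 1.0 (fully open); "finger_force": force on a finger pad.
Only numpy, scipy, OpenCV 4.12 (cv2) and the standard library are available. Lean on these libraries where they do the work, as an engineer would, in place of code of your own. Each camera call takes 0.05 s, during which the arm holds its last target. There are 200 camera calls.

## Working session

There is one attempt and no reset: what is moved stays moved. The work goes in short steps, Python scripts to look and compute and a shell command to move; the robot and the scene stay as the last step left them, time stands still between calls to the robot, and variables do not carry over. Pictures are saved under pics/ and viewed, at most 10 in all, crops included, and the job is handed in when it is done.

```bash
mkdir -p pics; cat > h.py <<'E'
from workcell import *
import numpy as np, cv2, json, pickle
from scipy.spatial.transform import Rotation as Ro
def snap(name,tag):
    s=observe(); g=grab_frame(name); g['s']=s
    pickle.dump(g,open(f'pics/{tag}.pkl','wb')); cv2.imwrite(f'pics/{tag}.png',g['frame']); return g
def load(tag): return pickle.load(open(f'pics/{tag}.pkl','rb'))
def ray(g,u,v):
    h=g['frame'].shape[0]; f=h/2/np.tan(np.radians(g['fovy'])/2)
    a=np.array([u-g['cx'],v-g['cy']])
    if 'R' in g:
        R=np.array(g['R']);d=R.T@np.array([a[0]/f,a[1]/f,1]);o=-R.T@np.array(g['t'])
    else:
        r=np.linalg.norm(a);th=r/f;c=np.r_[a/max(r,1e-9)*np.sin(th),np.cos(th)]
        T=np.array(g['tool_from_camera']);q=np.array(g['s']['ee_rot']);R=Ro.from_quat(q[[1,2,3,0]]).as_matrix()
        d=R@T[:3,:3]@c;o=R@T[:3,3]+np.array(g['s']['eef_pos'])
    return o,d/np.linalg.norm(d)
def atz(g,u,v,z):
    o,d=ray(g,u,v);return o+d*(z-o[2])/d[2]
def tri(*obs):
    A=np.zeros((3,3));b=np.zeros(3);L=[ray(*x) for x in obs]
    for o,d in L: P=np.eye(3)-np.outer(d,d);A+=P;b+=P@o
    X=np.linalg.solve(A,b);return X,[float(np.linalg.norm(np.cross(X-o,d))) for o,d in L]
E
python3 - <<'E'
from h import *
a=snap('scene','s0');b=snap('top','t0');c=snap('wrist','w0')
print(observe()); 
for g in(a,b,c):print({k:v for k,v in g.items() if k not in('frame','s')})
cv2.imwrite('pics/st.png',cv2.resize(np.vstack([a['frame'],b['frame']]),None,fx=.78,fy=.78))
E
```

```text
{'clock': 0.15, 'q': array([ 1.07939831,  0.43510755,  0.02498661,  1.57389087, -0.01159805,
        1.13397021, -0.07509426]), 'qvel': array([-0.00185237, -0.00176862, -0.00034873, -0.00498884, -0.00083943,
        0.00047431, -0.0008828 ]), 'joint_efforts': array([ 1.82790482e-03, -6.68260074e+01,  9.85797308e-01, -3.14692461e+01,
       -6.04886888e-02,  3.93934292e-02,  8.77936350e-05]), 'eef_pos': array([ 236.73747802, -578.03982841,  244.89656939]), 'ee_rot': array([-5.89374336e-04,  9.81170852e-01,  1.93140832e-01, -1.77429482e-04]), 'contact_force': array([ 0.24327531,  0.68253839, -0.73622834]), 'wrist_torque': array([-0.02193516, -0.04319621,  0.04740061]), 'finger_force': 0.0, 'opening': 1.0022426327048486}
{'fovy': 54.77208083795945, 'cx': 259.30905430251005, 'cy': 191.06835272477187, 'R': array([[ 0.5921912 ,  0.80574676, -0.00904142],
       [ 0.4949976 , -0.37261117, -0.78494477],
       [-0.63583564,  0.4603619 , -0.61949977]]), 't': array([-347.94999421, -223.43814416, 1568.63975797])}
{'fovy': 47.41868048584038, 'cx': 250.05534014787116, 'cy': 195.3285218444937, 'R': array([[-0.01135976, -0.99967471,  0.02283499],
       [-0.98060203,  0.00666829, -0.19589589],
       [ 0.19567989, -0.02461737, -0.98035879]]), 't': array([2.20576915e-01, 5.95975601e+02, 1.35085470e+03])}
{'fovy': 65.70646984690485, 'cx': 253.8220744572354, 'cy': 194.7978403407504, 'tool_from_camera': array([[-4.80517970e-04, -9.68624556e-01, -2.48528143e-01,
         6.66226166e+01],
       [ 9.99999882e-01, -4.84503276e-04, -4.51302695e-05,
        -2.66770882e-01],
       [-7.66984122e-05, -2.48528135e-01,  9.68624675e-01,
        -1.40138354e+02],
       [ 0.00000000e+00,  0.00000000e+00,  0.00000000e+00,
         1.00000000e+00]])}
```

```bash
python3 - <<'E'
from h import *
for t in('s0','t0'):cv2.imwrite(f'pics/{t}b.png',cv2.resize(load(t)['frame'],None,fx=1.5,fy=1.5,interpolation=cv2.INTER_CUBIC))
E
```

```text
(no output)
```

View pics/s0b.png

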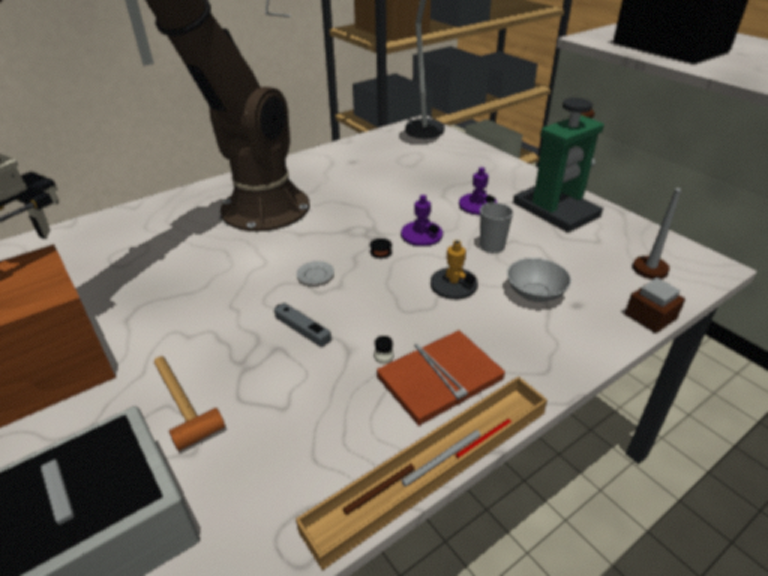

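View pics/t0b.png

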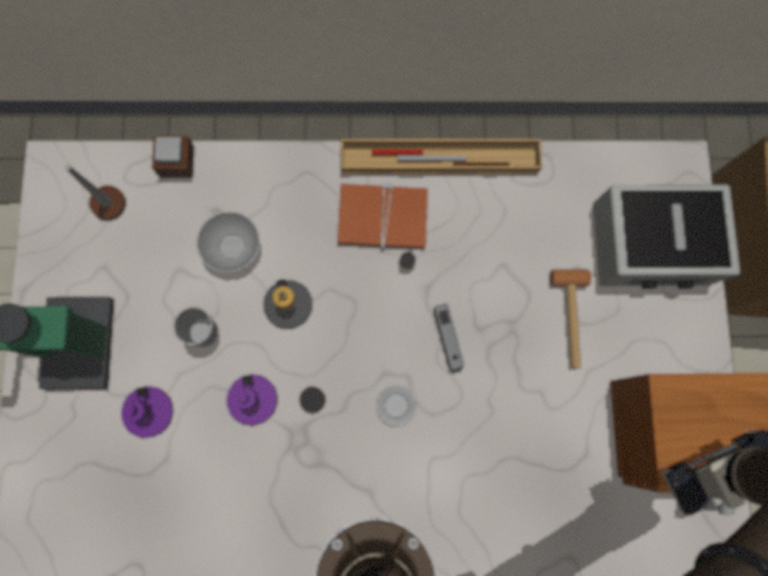

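```bash
python3 - <<'E'
from h import *
s=load('s0')['frame'];t=load('t0')['frame']
def c(f,u,v,w,h):return cv2.resize(f[v:v+h,u:u+w],None,fx=6,fy=6,interpolation=cv2.INTER_CUBIC)
# scene therm 175..225 x 198..234 ; torch 280..330 x 155..203
r1=np.hstack([c(s,175,192,64,48),c(s,270,155,64,48)])
r2=np.hstack([c(t,275,200,64,48),c(t,160,175,64,48)])
cv2.imwrite('pics/m1.png',np.vstack([r1,r2]))
E
```

```text
(no output)
```

View pics/m1.png

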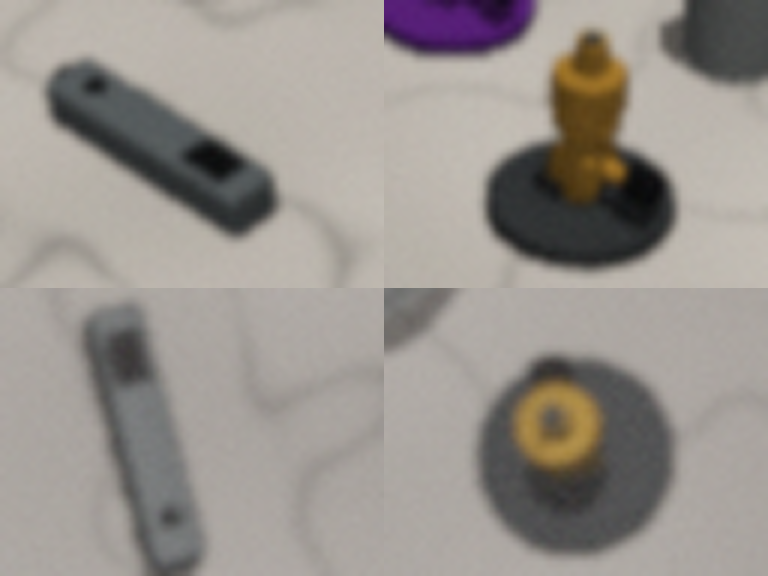

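```bash
python3 - <<'E'
from h import *
s=load('s0');t=load('t0')
np.set_printoptions(precision=1,suppress=True)
for n,a,b in(('button',(190.6,205.8),(303.1,237.6)),('disp',(210.2,218.1),(295.8,210.9)),('snout',(304.4,160.9),(187.9,196.6)),('foot',(302.4,188.6),(191.6,202.6))):
    print(n,*tri((s,*a),(t,*b)))
print('z14 foot',atz(s,302.4,188.6,8),atz(t,191.6,202.6,8))
for n,u,v,z in(('beaker',130,217,105),('bowl',153,162,25),('jar',271,174,45),('spool',208,266,26),('dish',264,270,12),('purple',168,266,14),('mallethead',381,185,40),('malletend',384,243,10),('cratecorner',410,325,0),('cratetop',435,250,0),('cratetop2',435,250,200),('torch knob',187,189,38)): print(n,atz(t,u,v,z))
print(ray(s,0,0)[0],ray(t,0,0)[0])
E
```

```text
button [ 460.8 -176.5   30.2] [0.37903128459526575, 0.3790312845952161]
disp [ 548.4 -155.8   30.2] [0.6286434585481581, 0.6286434585482582]
snout [581.7 187.9 118.5] [0.569644496221809, 0.569644496222023]
foot [583.3 188.3   4.7] [0.15447978629878636, 0.15447978629861292]
z14 foot [586.3 185.2   8. ] [582.8 188.    8. ]
beaker [521.5 365.  105. ]
bowl [718.4 316.7  25. ]
jar [669.9 -75.4  45. ]
spool [373.5 130.8  26. ]
dish [359.3 -48.6  12. ]
purple [375.3 259.9  14. ]
mallethead [ 631.6 -439.3   40. ]
malletend [ 442.8 -445.5   10. ]
cratecorner [ 181.1 -513.8    0. ]
cratetop [ 418.9 -617.3    0. ]
cratetop2 [ 405.2 -527.5  200. ]
torch knob [622.7 200.4  38. ]
[1314.1 -525.   793.2] [ 320.1   29.5 1441.1]
```

```bash
cat > d.py <<'E'
import sys
from h import *
np.set_printoptions(precision=1,suppress=True)
# d.py x y z heading_of_tool_x(deg)  (tool down)
x,y,z,a=map(float,sys.argv[1:5]); s=observe(); q=np.array(s['ee_rot']);R=Ro.from_quat(q[[1,2,3,0]]).as_matrix()
c,n=np.cos(np.radians(a)),np.sin(np.radians(a)); W=np.array([[c,n,0],[n,-c,0],[0,0,-1]])
print('pos',s['eef_pos'],'head',np.degrees(np.arctan2(R[1,0],R[0,0])),'q',np.round(s['q'],2),'t',s['clock'],'F',np.array(s['contact_force']),s['opening'],s['finger_force'])
print('shift mm',R.T@(np.array([x,y,z])-s['eef_pos']),'rotvec deg',np.degrees(Ro.from_matrix(R.T@W).as_rotvec()))
E
python3 -m jog '0.0918 0 0 -0.05 0 0 -8.5; 0.0918 0 0 -0.1 0 0 -17; 0.0918 0.041 -0.0285 -0.1 0 0 -25.5; 0.0918 0.082 -0.057 -0.1 0 0 -34; 0.0918 0.123 -0.0855 -0.1 0 0 -42.5' 20
python3 d.py 505 -166 300 193.3
python3 - <<'E'
from h import *
t=load('t0');a,b=atz(t,294.2,203,30),atz(t,304.2,246.6,30);print(a,b,(a+b)/2,np.linalg.norm(a-b))
E
```

```text
clock: 0.65
eef_pos: [318.9, -451.2, 345.7]
ee_rot: [0.0, 0.843, 0.538, -0.0]
contact_force: [1.2, -1.3, 0.2]
opening: 1.002
finger_force: 0.0
pos [ 318.9 -451.2  345.7] head 65.07263582769069 q [ 1.   0.3 -0.2  1.6  0.1  1.3  0.4] t 0.65 F [ 1.2 -1.3  0.2] 1.002264007347959 0.0
shift mm [337.   48.6  45.6] rotvec deg [  -0.     0.  -128.2]
[ 575.02008983 -150.84149477   30.        ] [ 431.88690542 -178.72506105   30.        ] [ 503.45349763 -164.78327791   30.        ] 145.82387235355063
```

```bash
python3 -m jog '0.0918 0.022 0.003 0.003 0 0 -8.5; 0.0918 0.045 0.006 0.006 0 0 -17; 0.0918 0.067 0.010 0.009 0 0 -25.5; 0.0918 0.09 0.013 0.012 0 0 -34; 0.0918 0.112 0.016 0.015 0 0 -42.7' >/dev/null
python3 -m jog '0.0918 0.014 0.018 0.003 0 0 -8.5; 0.0918 0.028 0.036 0.006 0 0 -17; 0.0918 0.043 0.053 0.009 0 0 -25.5; 0.0918 0.057 0.071 0.012 0 0 -34; 0.0918 0.0716 0.088 0.015 0 0 -42.7' >/dev/null
python3 -m jog '0.0918 -0.001 0.023 0.003 0 0 -8.5; 0.0918 -0.003 0.046 0.006 0 0 -17; 0.0918 -0.004 0.068 0.009 0 0 -25.5; 0.0918 -0.006 0.091 0.012 0 0 -34; 0.0918 -0.007 0.113 0.015 0 0 -42.7' >/dev/null
python3 d.py 504 -165 250 193.3
python3 - <<'E'
from h import *
g=snap('wrist','w1');cv2.imwrite('pics/w1b.png',cv2.resize(g['frame'],None,fx=1.5,fy=1.5,interpolation=cv2.INTER_CUBIC))
E
```

```text
pos [ 506.1 -168.4  300.2] head -167.10316120415592 q [ 0.8  0.3 -0.7  1.7  0.2  1.2  1.8] t 2.15 F [ 0.4 -0.3 -0.1] 1.0033224054565346 0.0
shift mm [ 1.3  3.8 50.2] rotvec deg [ 0.  -0.  -0.4]
```

View pics/w1b.png

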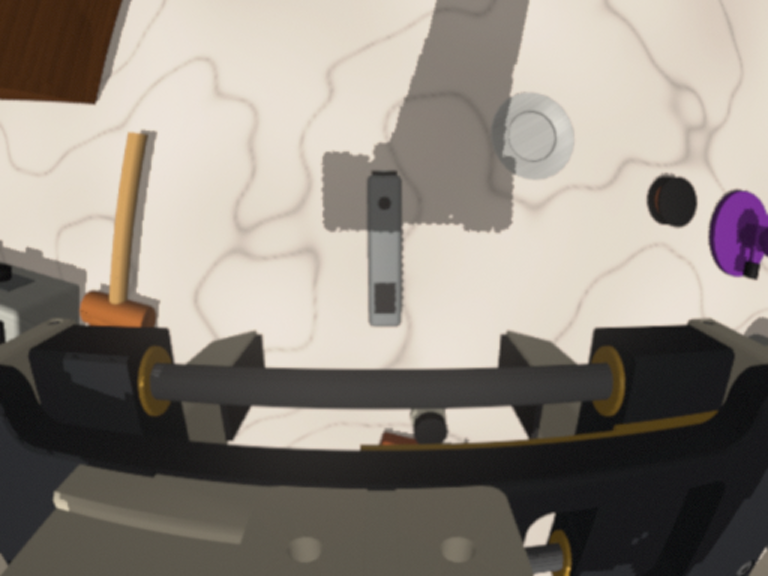

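```bash
python3 - <<'E'
from h import *
np.set_printoptions(precision=1,suppress=True)
w=load('w1');s=load('s0');t=load('t0')
print(tri((w,256.3,135),(s,190.6,205.8),(t,303.1,237.6)),tri((w,256.3,198.3),(s,210.2,218.1),(t,295.8,210.9)))
for u,v in((384.5,177),(385,324),(384.5,203),(385,298)):print(atz(w,u/1.5-.17,v/1.5-.17,30))
E
```

```text
(array([ 460.7, -176. ,   30.1]), [0.9197067041040894, 0.7993927684372917, 0.3350379956433732]) (array([ 548.3, -155.5,   30.2]), [0.5693954309236938, 0.8752067161227974, 0.4544963421348058])
[ 437.5 -180.6   30. ]
[ 573.9 -148.7   30. ]
[ 460.9 -175.2   30. ]
[ 548.5 -154.6   30. ]
```

```bash
python3 -m jog '0.08 0.001 0.003 0.05 0 0 -0.4; 0.07 0.001 0.003 0.1 0 0 -0.4; 0.07 0.001 0.003 0.15 0 0 -0.4; 0.07 0.001 0.003 0.2 0 0 -0.4; 0.07 0.001 0.003 0.24 0 0 -0.4' >/dev/null
python3 -m jog '0.07 0 0 0.02 0 0 0; 0.07 0 0 0.036 0 0 0; 0.07 0 0 0.036 0 0 0' 
python3 d.py 504.5 -165.5 24 193.2
python3 -m jog '0.02 0 0 0 0 0 0;0.02 0 0 0 0 0 0;0.02 0 0 0 0 0 0;0.02 0 0 0 0 0 0;0.02 0 0 0 0 0 0' 25
python3 -m jog '0.02 0 0 0 0 0 0;0.02 0 0 0 0 0 0;0.02 0 0 0 0 0 0' 25
```

```text
clock: 3.0
eef_pos: [502.5, -166.3, 22.4]
ee_rot: [-0.002, -0.113, 0.994, 0.001]
contact_force: [-0.5, 0.7, -0.2]
opening: 0.759
finger_force: 0.0
pos [ 502.5 -166.3   22.4] head -167.07191486534904 q [ 0.6  0.6 -0.5  2.   0.5  0.7  1.5] t 3.0 F [-0.5  0.7 -0.2] 0.7589581993275537 0.0
shift mm [-2.1  0.3 -1.6] rotvec deg [ 0.1 -0.2 -0.3]
clock: 3.5
eef_pos: [504.4, -166.7, 25.0]
ee_rot: [0.0, -0.113, 0.994, -0.0]
contact_force: [0.9, -0.1, 0.0]
opening: 0.38
finger_force: 0.0
clock: 3.8
eef_pos: [504.3, -166.6, 24.9]
ee_rot: [0.0, -0.113, 0.994, -0.0]
contact_force: [-1.8, -0.2, 5.3]
opening: 0.345
finger_force: 25.0
```

```bash
python3 -m jog '0.02 0 0 -0.015 0 0 0;0.02 0 0 -0.04 0 0 0;0.02 0 0 -0.07 0 0 0;0.02 0 0 -0.094 0 0 0;0.02 0 0 -0.094 0 0 0' 30
python3 d.py 582 13 119 90
```

```text
clock: 4.3
eef_pos: [506.1, -166.6, 122.3]
ee_rot: [0.003, -0.113, 0.994, -0.001]
contact_force: [0.6, 0.5, -0.5]
opening: 0.345
finger_force: 30.0
pos [ 506.1 -166.6  122.3] head -167.04510010774686 q [ 0.7  0.5 -0.6  1.9  0.4  0.8  1.6] t 4.3 F [ 0.6  0.5 -0.5] 0.3445915128440634 29.99370038509369
shift mm [-114.3  158.1    3.4] rotvec deg [  0.1   0.3 103. ]
```

```bash
python3 -m jog '0.02 -0.008 0.011 0 0 0 7;0.02 -0.015 0.021 0 0 0 14;0.02 -0.023 0.032 0 0 0 21;0.02 -0.03 0.042 0 0 0 28;0.02 -0.038 0.0527 0 0 0 34.3' >/dev/null
python3 -m jog '0.02 0 0.013 0 0 0 7;0.02 -0.001 0.026 0 0 0 14;0.02 -0.001 0.039 0 0 0 21;0.02 -0.002 0.052 0 0 0 28;0.02 -0.0017 0.065 0 0 0 34.3' >/dev/null
python3 -m jog '0.02 0.007 0.011 0 0 0 7;0.02 0.014 0.022 0 0 0 14;0.02 0.021 0.033 0 0 0 21;0.02 0.028 0.044 0 0 0 28;0.02 0.0352 0.0546 0 0 0 34.3' >/dev/null
python3 -m jog '0.02 0 0 0 0 0 0;0.02 0 0 0 0 0 0'
python3 d.py 582 13 119 90
python3 - <<'E'
from h import *
a=snap('scene','s1')['frame'];b=snap('wrist','w2')['frame'];c=snap('top','t1')['frame']
r=lambda f,u,v,w,h,k:cv2.resize(f[v:v+h,u:u+w],None,fx=k,fy=k,interpolation=cv2.INTER_CUBIC)
cv2.imwrite('pics/m2.png',np.hstack([r(a,240,110,100,110,4),r(b,150,0,200,220,2)]))
E
```

```text
clock: 6.0
eef_pos: [579.2, 13.0, 118.1]
ee_rot: [-0.0, 0.705, 0.709, -0.001]
contact_force: [-0.2, -1.8, -1.6]
opening: 0.345
finger_force: 30.0
pos [579.2  13.  118.1] head 90.28084990927422 q [ 0.   0.5 -0.2  1.8  0.1  0.8 -0.2] t 6.0 F [-0.2 -1.8 -1.6] 0.3452837225044724 29.993921220302582
shift mm [ 0.   2.8 -0.9] rotvec deg [-0.1  0.   0.3]
```

View pics/m2.png

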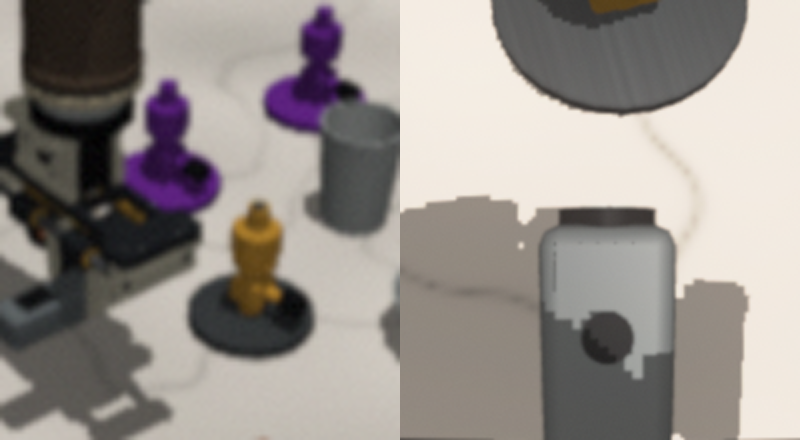

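```bash
python3 -m jog '0.02 0 0.003 -0.001 0 0 0;0.02 0 0.003 -0.001 0 0 0;0.02 0 0.003 -0.001 0 0 0;0.02 0 0.003 -0.001 0 0 0;0.02 0 0.003 -0.001 0 0 0' 
python3 -m jog '0.02 0 0 0 0 0 0;0.02 0 0 0 0 0 0;0.02 0 0 0 0 0 0;0.02 0 0 0 0 0 0;0.02 0 0 0 0 0 0' >/dev/null
python3 - <<'E'
from h import *
np.set_printoptions(precision=1,suppress=True)
w=load('w2');print('foot edge',atz(w,260,56,10),'lensmount top',atz(w,253.5,105,118),'button',atz(w,253.5,168.5,123.5))
E
python3 d.py 582 13 119 90
```

```text
clock: 6.65
eef_pos: [582.8, 13.1, 119.5]
ee_rot: [-0.0, 0.707, 0.707, -0.0]
contact_force: [0.8, -0.5, -1.3]
opening: 0.346
finger_force: 30.0
foot edge [583.8 133.5  10. ] lensmount top [578.7  86.3 118. ] button [578.9  57.1 123.5]
pos [582.8  13.2 119.5] head 90.05591747030897 q [ 0.   0.5 -0.2  1.8  0.1  0.8 -0.2] t 7.15 F [-0.2  0.4 -1. ] 0.34868231206552913 29.993763864040375
shift mm [-0.2 -0.8  0.5] rotvec deg [-0.   0.   0.1]
```

```bash
python3 -m jog '0.02 0 0 0 0 0 0;0.02 0 0 0 0 0 0;0.02 0 0 0 0 0 0;0.02 0 0 0 0 0 0;0.02 0 0 0 0 0 0' >/dev/null
python3 -m jog '0.02 0 0 0.025 0 0 0;0.02 0 0 0.05 0 0 0;0.02 0 0 0.07 0 0 0;0.02 0 0 0.082 0 0 0;0.02 0 0 0.085 0 0 0' >/dev/null
python3 -m jog '0.02 0 0 0.003 0 0 0;0.02 0 0 0.006 0 0 0;0.02 0 0 0.0085 0 0 0;0.02 0 0 0.0085 0 0 0;0.02 0 0 0.0085 0 0 0'
python3 d.py 582 13 25 90
```

```text
clock: 8.65
eef_pos: [583.0, 13.2, 26.3]
ee_rot: [0.0, 0.707, 0.707, 0.0]
contact_force: [-0.0, 0.2, -0.9]
opening: 0.344
finger_force: 30.0
pos [583.   13.2  26.3] head 90.0517284764419 q [-0.   0.6 -0.1  1.9  0.1  0.7 -0.2] t 8.65 F [-0.   0.2 -0.9] 0.3442151657293885 29.99384433031082
shift mm [-0.1 -1.   1.3] rotvec deg [0.  0.  0.1]
```

```bash
python3 -m jog '0.02 0 0 0.0008 0 0 0;0.02 0 0 0.0015 0 0 0;0.02 0 0 0.0015 0 0 0'
python3 -m jog '0.045 0 0 0 0 0 0;0.07 0 0 0 0 0 0;0.07 0 0 0 0 0 0;0.07 0 0 0 0 0 0;0.07 0 0 0 0 0 0'
python3 -m jog '0.07 0 0 -0.02 0 0 0;0.07 0 0 -0.06 0 0 0;0.08 0 0 -0.11 0 0 0;0.09 0 0 -0.15 0 0 0;0.09 0 0 -0.19 0 0 0'
python3 - <<'E'
from h import *
g=snap('wrist','w3');cv2.imwrite('pics/w3b.png',cv2.resize(g['frame'],None,fx=1.5,fy=1.5,interpolation=cv2.INTER_CUBIC))
E
python3 d.py 582 188 200 90
```

```text
clock: 8.95
eef_pos: [583.0, 13.2, 25.0]
ee_rot: [0.0, 0.707, 0.707, 0.0]
contact_force: [-1.1, -0.0, 3.6]
opening: 0.342
finger_force: 30.0
clock: 9.45
eef_pos: [582.8, 13.2, 24.5]
ee_rot: [-0.0, 0.707, 0.707, -0.0]
contact_force: [0.1, 0.8, -0.1]
opening: 0.728
finger_force: 0.0
clock: 9.95
eef_pos: [582.7, 13.2, 216.6]
ee_rot: [0.0, 0.707, 0.707, 0.0]
contact_force: [0.8, 0.3, -0.2]
opening: 0.958
finger_force: 0.0
pos [585.7  13.6 223.3] head 90.05351634203794 q [ 0.   0.4 -0.2  1.7  0.1  1.1 -0.2] t 10.0 F [1.9 0.5 4.7] 0.9686859555220941 0.0
shift mm [174.4  -3.8  23.4] rotvec deg [ 0.6 -0.1  0.1]
```

View pics/w3b.png

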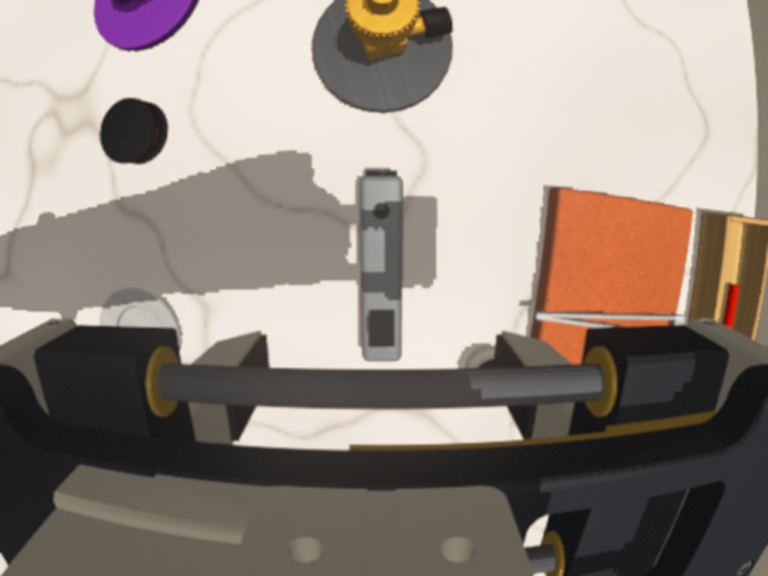

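```bash
python3 -m jog '0.0918 0.03 0 0 0 0 0;0.0918 0.066 0 0.003 0 0 0;0.0918 0.066 0 0.003 0 0 0;0.0918 0.066 0 0.003 0 0 0'
python3 - <<'E'
from h import *
g=snap('wrist','w4');cv2.imwrite('pics/w4b.png',cv2.resize(g['frame'][20:200,150:390],None,fx=3.33,fy=3.33,interpolation=cv2.INTER_CUBIC))
E
python3 d.py 582 188 200 238
```

```text
clock: 10.4
eef_pos: [582.4, 80.2, 211.1]
ee_rot: [-0.0, 0.706, 0.708, -0.0]
contact_force: [0.1, 0.2, -0.2]
opening: 0.998
finger_force: 0.0
pos [582.6  78.8 211.2] head 90.07418527119017 q [-0.1  0.4 -0.2  1.7  0.1  1.  -0.3] t 10.45 F [ 0.3 -0.7 -0.2] 0.9970451912052107 0.0
shift mm [109.2  -0.5  11.1] rotvec deg [  -0.1   -0.  -147.9]
```

View pics/w4b.png

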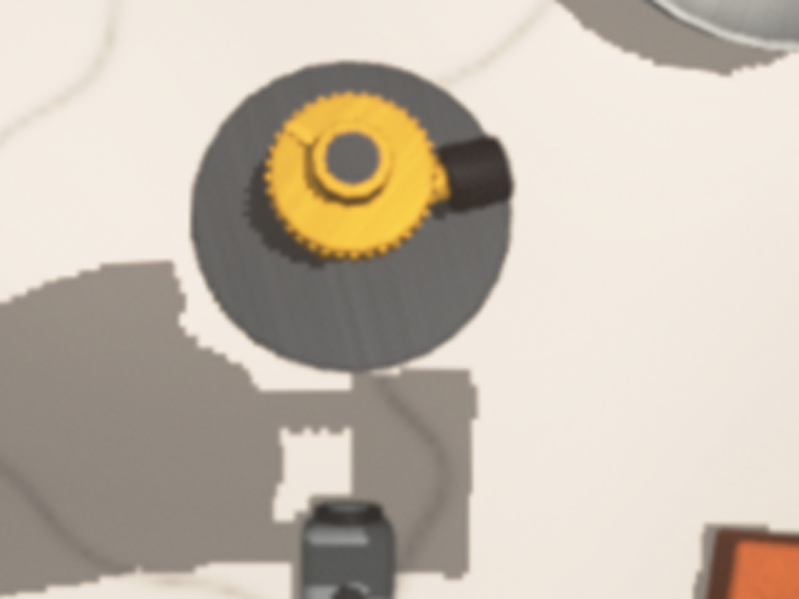

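```bash
python3 - <<'E'
from h import *
np.set_printoptions(precision=1,suppress=True)
w=load('w4');s=load('s0');t=load('t0')
P=lambda u,v:(150+(u+.5)/3.3333-.5,20+(v+.5)/3.3333-.5)
sn=P(352,158)
print('snout',tri((w,*sn),(s,304.4,160.9),(t,187.9,196.6)))
for z in(117,119,121):print(z,atz(w,*sn,z),atz(t,187.9,196.6,z),atz(s,304.4,160.9,z))
c=atz(w,*P(353,175),100);f=atz(w,*P(351,217),14);k=atz(w,*P(505,172),38);b=atz(w,*P(300,135),100)
print('cap',c,'foot',f,'knob',k,'bar',b)
ax=(c+f)/2
an=lambda p:np.degrees(np.arctan2(p[1]-ax[1],p[0]-ax[0]))
print('knob ang',an(k),'bar ang',an(b))
E
```

```text
snout (array([582.2, 188.2, 118.6]), [1.1659533107539537, 0.14869414375298134, 1.1521190096824645])
117 [583.2 189.2 117. ] [581.7 187.6 117. ] [580.3 190.1 117. ]
119 [583.2 188.9 119. ] [581.3 187.4 119. ] [582.4 188.  119. ]
121 [583.1 188.5 121. ] [580.9 187.1 121. ] [584.6 185.9 121. ]
cap [583.5 187.9 100. ] foot [583.3 187.2  14. ] knob [631.5 200.1  38. ] bar [570.2 198.4 100. ]
knob ang 14.652757694200199 bar ang 140.60255816707
```

```bash
python3 -m jog '0.0918 0.025 0 0 0 0 -8.4;0.0918 0.05 0 0 0 0 -16.8;0.0918 0.075 0 0 0 0 -25.2;0.0918 0.1 0 0 0 0 -33.6;0.0918 0.1092 0 0 0 0 -42' >/dev/null
python3 -m jog '0.0918 0 0 0 0 0 -8.4;0.0918 0 0 0 0 0 -16.8;0.0918 0 0 0 0 0 -25.2;0.0918 0 0 0 0 0 -33.6;0.0918 0 0 0 0 0 -42' >/dev/null
python3 -m jog '0.0918 0 0 0 0 0 -8.4;0.0918 0 0 0 0 0 -16.8;0.0918 0 0 0 0 0 -25.2;0.0918 0 0 0 0 0 -33.6;0.0918 0 0 0 0 0 -41' >/dev/null
python3 -m jog '0.0918 0 0 0 0 0 0;0.0918 0 0 0 0 0 0' >/dev/null
python3 d.py 583 188 95 215
```

```text
pos [582.9 187.2 211.2] head -145.25772919842245 q [ 0.1  0.6 -0.7  1.6  0.4  1.1  1.4] t 12.15 F [-0.  -0.2 -0.5] 1.0019141970759 0.0
shift mm [ -0.6   0.6 116.2] rotvec deg [-0.  -0.  -0.3]
```

```bash
python3 -m jog '0.0918 -0.0006 0.0006 0.04 0 0 0;0.0918 -0.0006 0.0006 0.08 0 0 0;0.0918 -0.0006 0.0006 0.105 0 0 0;0.08 -0.0006 0.0006 0.116 0 0 0;0.06 -0.0006 0.0006 0.116 0 0 0' 
python3 -m jog '0.06 0 0 0 0 0 0;0.03 0 0 0 0 0 0;0.03 0 0 0 0 0 0;0.03 0 0 0 0 0 0;0.03 0 0 0 0 0 0' 30
python3 -m jog '0.03 0 0 0 0 0 0;0.03 0 0 0 0 0 0' 30
python3 d.py 583 188 95 215
python3 -c "
from h import *;print(observe()['wrist_torque'])"
```

```text
clock: 12.65
eef_pos: [582.2, 188.6, 94.4]
ee_rot: [-0.001, -0.3, 0.954, -0.0]
contact_force: [0.6, -0.9, 0.1]
opening: 0.872
finger_force: 0.0
clock: 13.15
eef_pos: [583.6, 188.6, 96.1]
ee_rot: [0.001, -0.301, 0.954, -0.001]
contact_force: [-0.9, 2.7, 3.9]
opening: 0.449
finger_force: 30.0
clock: 13.35
eef_pos: [583.5, 188.7, 96.0]
ee_rot: [0.001, -0.301, 0.954, -0.0]
contact_force: [1.2, -3.7, 4.9]
opening: 0.45
finger_force: 30.0
pos [583.5 188.7  96. ] head -144.98828803471804 q [ 0.   0.7 -0.7  1.7  0.5  0.9  1.4] t 13.35 F [ 1.2 -3.7  4.9] 0.4495005041902088 30.00117391347885
shift mm [ 0.8 -0.3  1. ] rotvec deg [-0.1  0.   0. ]
[-0.55232789 -0.38539021  0.03119864]
```

```bash
python3 -m jog '0.03 0 0 0.0002 0 0 7;0.03 0 0 0.0004 0 0 14;0.03 0 0 0.0006 0 0 21;0.03 0 0 0.0008 0 0 28;0.03 0 0 0.001 0 0 35' 40
python3 -c "
from h import *;print(observe()['wrist_torque'])"
python3 -m jog '0.03 0 0 0.0002 0 0 7;0.03 0 0 0.0004 0 0 14;0.03 0 0 0.0006 0 0 21;0.03 0 0 0.0008 0 0 28;0.03 0 0 0.001 0 0 35'
python3 d.py 583 188 93 90
python3 -c "
from h import *;print(observe()['wrist_torque'])"
```

```text
clock: 13.85
eef_pos: [583.6, 188.6, 95.0]
ee_rot: [0.001, 0.002, 1.0, -0.0]
contact_force: [1.0, -3.3, 5.2]
opening: 0.452
finger_force: 40.0
[-0.64809748 -0.4265182   0.04158004]
clock: 14.35
eef_pos: [583.5, 188.4, 94.0]
ee_rot: [0.001, 0.303, 0.953, -0.0]
contact_force: [1.2, -3.7, 5.6]
opening: 0.451
finger_force: 40.0
pos [583.5 188.4  94. ] head 144.72530580651124 q [-0.2  0.6 -0.3  1.7  0.3  0.8  0.3] t 14.35 F [ 1.2 -3.7  5.6] 0.45133401020116304 39.99673783779144
shift mm [ 0.2 -0.6  1. ] rotvec deg [ 0.   0.1 54.7]
[-0.83471546 -0.43092465 -0.00325692]
```

```bash
python3 -m jog '0.03 0 0 0.0002 0 0 7;0.03 0 0 0.0004 0 0 14;0.03 0 0 0.0006 0 0 21;0.03 0 0 0.0008 0 0 28;0.03 0 0 0.001 0 0 35'
python3 -c "
from h import *;print(observe()['wrist_torque'])"
python3 -m jog '0.03 0 0 0 0 0 3;0.03 0 0 0.0001 0 0 6;0.03 0 0 0.0002 0 0 9;0.03 0 0 0.0003 0 0 12'
python3 -c "
from h import *;print(observe()['wrist_torque'])"
python3 -m jog '0.03 0 0 0 0 0 2;0.03 0 0 0.0001 0 0 4;0.03 0 0 0.0002 0 0 6'
python3 d.py 583 188 93 90
python3 -c "
from h import *;print(observe()['wrist_torque'])"
```

```text
clock: 14.85
eef_pos: [583.5, 188.3, 93.0]
ee_rot: [0.001, 0.576, 0.818, -0.0]
contact_force: [1.3, -5.4, 6.4]
opening: 0.447
finger_force: 40.0
[-0.99559787 -0.27174776  0.04544482]
clock: 15.25
eef_pos: [583.4, 188.2, 92.7]
ee_rot: [0.001, 0.657, 0.754, -0.0]
contact_force: [1.0, -3.8, 6.5]
opening: 0.449
finger_force: 40.0
[-0.98546657 -0.27872293  0.02423255]
clock: 15.55
eef_pos: [583.4, 188.2, 92.5]
ee_rot: [0.001, 0.695, 0.719, 0.0]
contact_force: [0.0, -5.3, 7.1]
opening: 0.447
finger_force: 40.0
pos [583.4 188.2  92.5] head 91.92612332442727 q [-0.3  0.6 -0.1  1.8  0.1  0.8 -0.4] t 15.55 F [ 0.  -5.3  7.1] 0.44738560678910033 40.002291798591614
shift mm [-0.2 -0.4 -0.5] rotvec deg [0.1 0.1 1.9]
[-1.0642595  -0.23777619  0.07067376]
```

```bash
T='from h import *;s=observe();q=s["ee_rot"];print("head",np.degrees(2*np.arctan2(q[2],q[1])),"T",s["wrist_torque"],s["joint_efforts"][6],s["clock"])'
echo "$T" > tq.py
python3 -m jog '0.03 0 0 0 0 0 1.5;0.03 0 0 0 0 0 3;0.03 0 0 0 0 0 3' >/dev/null; python3 tq.py
python3 -m jog '0.03 0 0 0 0 0 1.5;0.03 0 0 0 0 0 3;0.03 0 0 0 0 0 3' >/dev/null; python3 tq.py
python3 -m jog '0.03 0 0 0 0 0 1.5;0.03 0 0 0 0 0 3;0.03 0 0 0 0 0 3' >/dev/null; python3 tq.py
```

```text
head 88.95430711784871 T [-1.06976505e+00 -2.74675571e-01  5.95371056e-04] -0.33028713427484035 15.85
head 86.04247629120245 T [-1.17689706 -0.33766349  0.77265888] -1.125493124127388 16.15
head 83.12038173569657 T [-0.90654075 -0.31524652  1.23383624] -1.6173625364899635 16.45
```

```bash
python3 -m jog '0.03 0 0 0 0 0 -1.5;0.03 0 0 0 0 0 -3;0.03 0 0 0 0 0 -3' >/dev/null; python3 tq.py
python3 -m jog '0.03 0 0 0 0 0 -1.5;0.03 0 0 0 0 0 -3;0.03 0 0 0 0 0 -3' >/dev/null; python3 tq.py
python3 -m jog '0.03 0 0 -0.0002 0 0 -6;0.03 0 0 -0.0004 0 0 -12;0.03 0 0 -0.0006 0 0 -18;0.03 0 0 -0.0008 0 0 -24;0.03 0 0 -0.001 0 0 -30' >/dev/null; python3 tq.py
python3 -m jog '0.03 0 0 -0.0002 0 0 -6;0.03 0 0 -0.0004 0 0 -12;0.03 0 0 -0.0006 0 0 -18;0.03 0 0 -0.0008 0 0 -24;0.03 0 0 -0.001 0 0 -30' >/dev/null; python3 tq.py
python3 d.py 583 188 95 178
```

```text
head 86.1134670752435 T [-0.74135773 -0.25868061  0.31084996] 0.056854927679523826 16.75
head 89.07026803550012 T [-0.73918133 -0.24049688  0.01084751] 0.3404420055449009 17.05
head 119.25826237620772 T [-0.66101439 -0.23772528  0.00873525] -1.7369607836008072 17.55
head 149.25968933590752 T [-0.62120068 -0.25179202 -0.07744523] -1.7511637508869171 18.05
pos [583.1 188.6  94.3] head 149.2596933421682 q [-0.1  0.6 -0.4  1.7  0.3  0.8  0.4] t 18.05 F [ 0.4 -3.8  3.7] 0.44505333758898075 39.99987781047821
shift mm [-0.2 -0.6 -0.7] rotvec deg [ -0.    0.  -28.7]
```

```bash
python3 -m jog '0.03 0 0 -0.0002 0 0 -6;0.03 0 0 -0.0004 0 0 -12;0.03 0 0 -0.0006 0 0 -18;0.03 0 0 -0.0008 0 0 -24;0.03 0 0 -0.0008 0 0 -28.3' >/dev/null; 
python3 -m jog '0.03 0 0 0 0 0 0;0.03 0 0 0 0 0 0;0.03 0 0 0 0 0 0'; python3 tq.py
python3 - <<'E'
from h import *
g=snap('wrist','w5')['frame'];t=snap('top','t5')['frame'];s=snap('scene','s5')['frame']
r=lambda f,u,v,w,h,k:cv2.resize(f[v:v+h,u:u+w],None,fx=k,fy=k,interpolation=cv2.INTER_CUBIC)
cv2.imwrite('pics/m5.png',np.hstack([r(g,160,120,200,150,2),r(s,200,110,200,150,2)]))
E
```

```text
clock: 18.85
eef_pos: [583.1, 188.5, 95.0]
ee_rot: [0.0, 0.023, 1.0, -0.0]
contact_force: [1.4, -4.2, 5.3]
opening: 0.447
finger_force: 40.0
head 177.3198807044793 T [-0.76747972 -0.2172581   0.06627041] -0.04083232954144478 18.85
```

View pics/m5.png

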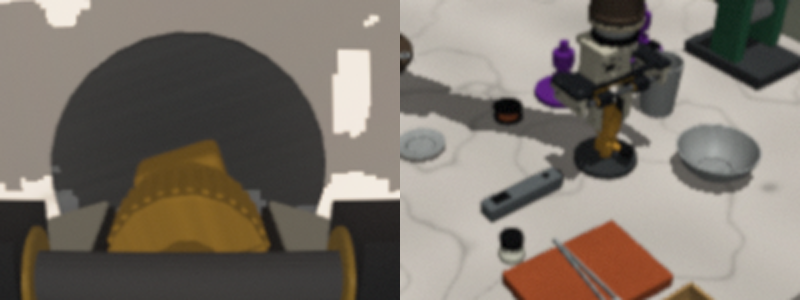

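The cap is gripped and backed off 90°. The thermometer lies flat at (545, 195) in the composite, and the bystanders haven't moved. Handing in.

```bash
python3 -c "
from workcell import *;print(finish_job())"
```

```text
the job is handed in; nothing more can be done
None
```

The job is handed in at about 19 s of the 66 s; no verdict came back. I aimed the thermometer at the burner tip from about 10 cm for over a second and laid it flat. I then screwed the cap down to a clear torque stop and backed it off 90° by the tool's angle, with the gripper still holding it at 40 N.

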